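# Clear the distributor cap away and hook the spark-plug tray open

### The arm

A 7-joint arm with a two-finger parallel gripper is mounted at the origin on a cart in front of the work surface, level with it; the furniture and walls round the work are solid. World frame = base frame: x ahead of the robot, y to its left, z up, the work surface at z = 0. Lengths are in m, angles in rad, forces in N, time in s.
With the tool pointing down it reaches from about 0.4 to 0.85 m from the base axis. Payload 10.4 kg.
Tool frame: the origin (TCP) lies between the finger pads; the fingertips stand tcp_to_tips ahead of it and the grasp point (between the pads) lies 6 mm ahead of it (tcp_to_tips is the distance from the TCP to the fingertips, in m); z points along the fingers, y is the line along which they close (so a half turn about z gives the same grasp; the last joint's range is limited). The gripper opens to 85 mm and grips with 20 to 120 N. Pads are 22 mm wide; open, the fingers measure 114 mm over their backs; the gripper's body (76 mm by 85 mm) begins 54 mm behind the grasp point. The pads swing forward as they close: fully open they stand 13 mm farther back than shut.
Start: joints at [1.293, 0.332, -0.065, 1.46, 0.022, 1.35, -0.088], TCP at [0.158, -0.605, 0.256] pointing down, gripper open.
Joint ranges: [-2.6, 2.6], [-0.5, 2.12], [-1.47, 1.34], [0.16, 2.42], [-1.27, 4.41], [0.06, 2.06], [-2.6, 2.6]. Speed limits (rad/s): [2.22, 2.22, 2.79, 2.79, 3.14, 3.14, 3.14].

### API

Orientations are given as a unit quaternion [x, y, z, w].
In Python, from workcell import sense, get_image, calibration, sign_off, tcp_to_tips gives the robot as it stands.
- The arm moves only by the shell command python3 -m inch 'ROWS' [FORCE]. ROWS is JSON, a list of rows, each a list of 5 numbers: the finger opening in cm, from 0 to 8.54, then the shift along the tool's x, y, z in cm, then the turn about the tool's z in rad. In form: [[gripper, x, y, z, roll], ...]. A call has 1 to 20 rows; each row is the pose to reach, as a shift and turn from the pose commanded when the call began, along the tool's axes at that moment; what a row does not reach only later rows make up. A row lasts 1/12 s, in which the tool goes at most 41.7 mm and 7.16 degrees, less where a joint would pass 70% of its speed; a pose out of reach is approached as far as the arm can. A call with a gripper value outside its range is refused whole. The fingers move at their own pace and stop on an object; FORCE is the grip in N (left out, the last holds). Time passes only in rows, so rows that repeat a pose let the fingers close. It gives the time, the measured TCP pose, the force, the opening and the grip force at its end, in the units of the state.
- sense(): the state, without advancing time (a new reading comes with each control period).
- get_image(name): name is "side" or "top" or "wrist"; returns (picture, depth): 400x640x3 uint8, red, green, blue; 400x640 float32, m along the optical axis (not along the pixel's ray), 0 where there is no reading.
- calibration(name): a dict with "fx", "fy", "cx", "cy" (pixels), "R" (3x3) and "t" (3): a world point X has camera coordinates R X + t. Camera axes: x right, y down, z forward; pixel columns grow to the right and rows downward; lengths in m; the calibration is good to about 2 mm. The wrist camera is an equidistant fisheye: a pixel r from the principal point sees the ray r / f radians off the axis. A picture is of the moment at which its call begins: read the wrist's pose just before it. calibration takes no time and is no camera call; for the wrist camera it gives the pose at the moment of the call.
- sign_off(): hands the job in; it is judged then, once.
The state is a dict: "clock": time; "joint_positions": joint angles; "joint_vel": joint speeds; "effort": joint torques, N m; "ee_pos": TCP position; "tool_rot": TCP orientation; "ft_force": force on the tool from outside, world axes, zero at the start; "ft_torque": the same for the moment, N m; "gripper_width": opening from 0.0 (shut) to 1.0 (fully open); "finger_force": force on a finger pad.
Only numpy, scipy, OpenCV 4.12 (cv2) and the standard library are available. Lean on these libraries where they do the work, as an engineer would, in place of code of your own. Each camera call takes 0.05 s, during which the arm holds its last target. There are 200 camera calls.

### The job

The spark plugs are wanted, but a brown distributor cap stands in front of the red-fronted tray of the low blue cabinet. With the fingers, push the cap along the bench until it is clear of the tray's path, then put a fingertip behind the tray's red pull lip and draw the tray gently out all the way, without letting it touch the cap. Do not grip, lift or tip anything, leave the plugs in the tray and the other things where they are, and finish with the hand clear.

Things in the scene. Friction and masses are not known exactly. Their poses are not given: they have to be found in the camera images.
- tray_cabinet: Low blue steel cabinet, fixed to the bench: 150 mm deep (its x), 104 mm wide (its y), 52 mm high. Origin at the centre of its underside, on the bench; the tray comes out of its front, towards its own -x. The cabinet stands level; its front faces roughly to the robot's left.
- plug_tray (a joint): How far the steel tray is drawn out, in m: 0 fully in, 0.11 fully out against its end stop. It slides level along the cabinet's -x, stays where it is left, and takes about 3 N to move. It starts within 30 mm of fully in.
- pull_lip (a point): Middle of the top edge of the rear face of the red pull lip; it travels with the tray. Tray fully in: x = -123 mm in the cabinet's frame. The lip is an upright tab 44 mm wide (along the cabinet's y) and 6 mm thick (8 mm at its rounded top), its top 38 mm above the bench, its outer face 6 mm in front of this point, at the front edge of the tray, which is 88 mm wide.
- pull_pocket (a point): Middle of the floor of the finger pocket between the lip and the tray's red front panel (top of panel 43 mm above the bench); it travels with the tray, 21 mm behind the lip. The pocket is 42 mm long (along the cabinet's x), open from above and at both sides; its floor is 11 mm above the bench.
- distributor_cap: Brown distributor cap in front of the tray: round, 67 mm across, 31 mm high to its shoulder (45 mm over its towers), about 0.14 kg. Origin at the centre of its underside, z up. It slides when pushed low. It starts at least 35 mm clear of the lip. Bench is free there from its edge (x = 0.38 m) to about x = 0.52 m, where a tall fixed carton with spread flaps stands: keep the hand clear of it.
- tray_plug_1: Spark plug 1 of the three lying across inside the tray, 71 mm long (along its y), 20 mm thick; origin under its middle, 11 mm above the bench while it lies in the tray.
- tray_plug_2: Spark plug 2 of the three lying across inside the tray, 71 mm long (along its y), 20 mm thick; origin under its middle, 11 mm above the bench while it lies in the tray.
- tray_plug_3: Spark plug 3 of the three lying across inside the tray, 71 mm long (along its y), 20 mm thick; origin under its middle, 11 mm above the bench while it lies in the tray.
- oil_dropper: Bystander: small brown dropper bottle with a black top, 33 mm across, 102 mm tall, standing; origin at the centre of its underside.
- feeler_gauge: Bystander: steel feeler gauge lying flat with its leaves fanned out, 55 x 94 x 10 mm; origin under its middle.
- tape_black: Bystander: roll of black insulating tape lying flat, 43 mm across, 19 mm high; origin at the centre of its underside.
- screwdriver_red: Bystander: screwdriver with a red handle lying flat, 159 mm long along its y, 22 mm thick; origin under its middle.

How it is judged:
By the outcome, as a careful person would: the job done as asked, in the order asked, and still so for the second after the job is handed in, with the robot touching nothing.
It also fails if it takes over 51 s, if anything falls off the work surface, if the arm or the gripper's body presses on something with over 40 N, if the wrist force passes 120 N, or if a joint passes its speed limit or range.

## Working session

There is one attempt and no reset: what is moved stays moved. The work goes in short steps, Python scripts to look and compute and a shell command to move; the robot and the scene stay as the last step left them, time stands still between calls to the robot, and variables do not carry over. Pictures are saved under pics/ and viewed, at most 10 in all, crops included, and the job is handed in when it is done.

```bash
mkdir -p pics; ls
python3 - <<'E'
from workcell import *
import cv2,numpy as np
s=sense();print(s['clock'],s['ee_pos'],s['tool_rot'],s['gripper_width'],tcp_to_tips)
for n in('top','side'):
    p,d=get_image(n);cv2.imwrite(f'pics/{n}0.png',p[:,:,::-1]);np.savez(f'pics/{n}0.npz',p=p,d=d)
    c=calibration(n);print(n,c['fx'],c['fy'],c['cx'],c['cy'],np.round(c['R'],3).tolist(),np.round(c['t'],3),(-np.array(c['R']).T@c['t']).round(3))
E
```

```text
pics
0.0 [ 0.15740807 -0.60451048  0.25553527] [ 9.91900083e-01  1.27018698e-01 -1.30323653e-04 -6.77732250e-04] 1.0031840288908216 0.025
top 422.33334807723816 422.33334807723816 321.1579984303403 199.11059306556567 [[0.024, -0.999, -0.024], [-0.99, -0.02, -0.142], [0.142, 0.027, -0.99]] [-0.068  0.56   1.072] [ 0.404 -0.086  1.139]
side 417.13884070644 417.13884070644 327.18881357348926 198.9777226671722 [[-0.847, -0.531, -0.012], [-0.28, 0.466, -0.839], [0.451, -0.708, -0.543]] [0.415 0.235 0.955] [-0.014  0.786  0.721]
```

View pics/top0.png

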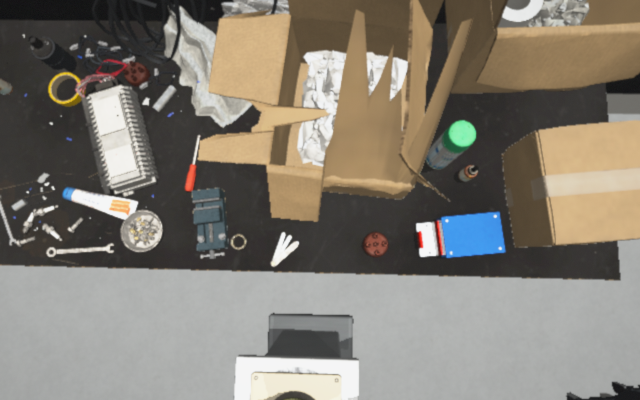

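View pics/side0.png

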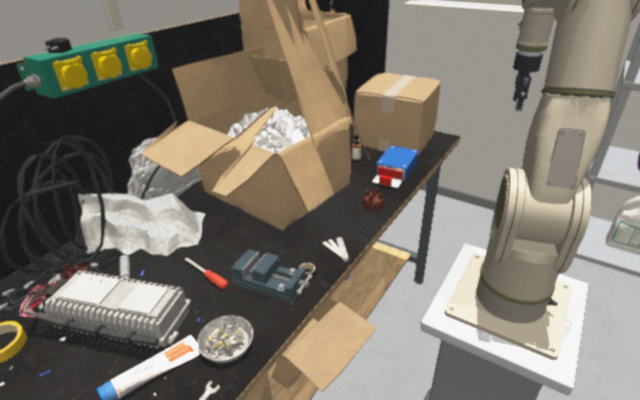

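The top view shows the blue cabinet at about (473,235), its red panel at (440,240) and the lip at (420,240). The cap is at (375,244), the feeler gauge at (285,248) and the carton flap above at (297,190). The side view agrees with this. Next I measure these.

```bash
cat > h.py <<'E'
import numpy as np,cv2
from workcell import *
def pts(n,d,mask):
    c=calibration(n);R=np.array(c['R']);t=np.array(c['t'])
    v,u=np.nonzero(mask&(d>0));z=d[v,u]
    P=np.stack([(u-c['cx'])/c['fx']*z,(v-c['cy'])/c['fy']*z,z],1)
    return (P-t)@R,u,v
def ray(n,u,v,z):
    c=calibration(n);R=np.array(c['R']);o=-R.T@c['t']
    w=R.T@np.array([(u-c['cx'])/c['fx'],(v-c['cy'])/c['fy'],1]);return o+w*(z-o[2])/w[2]
E
python3 - <<'E'
from h import *
for n in('top','side'):
    f=np.load(f'pics/{n}0.npz');p,d=f['p'],f['d'];h=cv2.cvtColor(p,cv2.COLOR_RGB2HSV);H,S,V=[h[...,i].astype(int) for i in range(3)]
    box=np.zeros(d.shape,bool)
    if n=='top': box[200:270,260:512]=1
    else: box[140:215,360:425]=1
    ms={'blue':(abs(H-107)<12)&(S>150)&(V>90),'red':((H<8)|(H>172))&(S>170)&(V>120),'brown':((H<12)|(H>170))&(S>70)&(V<125)&(V>40),'white':(S<40)&(V>170)}
    for k,m in ms.items():
        P,u,v=pts(n,d,m&box)
        print(n,k,len(u),'uv',u.min(),u.max(),v.min(),v.max(),'P5/50/95',np.percentile(P,[3,50,97],axis=0).round(3).tolist())
        if k in('blue',):
            T=P[P[:,2]>.045]; r=cv2.minAreaRect(T[:,:2].astype(np.float32)*1000);print('  rect',r)
    if n=='top':
        # rays of top-face corners of the cabinet at z=.052
        m=(ms['blue']&box).astype(np.uint8);c=max(cv2.findContours(m,0,2)[0],key=cv2.contourArea)
        b=cv2.boxPoints(cv2.minAreaRect(c));print(b.round(1).tolist());print([ray(n,*q,.052)[:2].round(4).tolist() for q in b])
        im=cv2.resize(p[200:270,345:515],None,fx=4,fy=4,interpolation=2);cv2.imwrite('pics/crop.png',im[:,:,::-1])
E
```

```text
top blue 2387 uv 440 505 212 257 P5/50/95 [[0.426, -0.514, 0.047], [0.477, -0.445, 0.052], [0.529, -0.374, 0.056]]
  rect ((476.4156494140625, -444.6410827636719), (103.73146057128906, 150.997802734375), 6.8087334632873535)
top red 80 uv 418 441 222 253 P5/50/95 [[0.433, -0.366, 0.022], [0.463, -0.358, 0.038], [0.501, -0.311, 0.044]]
top brown 400 uv 363 440 221 257 P5/50/95 [[0.419, -0.365, -0.001], [0.45, -0.205, 0.025], [0.495, -0.17, 0.046]]
top white 1036 uv 271 500 215 265 P5/50/95 [[0.397, -0.379, -0.0], [0.446, -0.325, 0.01], [0.507, 0.067, 0.017]]
[[438.29998779296875, 216.5], [501.29998779296875, 210.60000610351562], [505.20001220703125, 252.10000610351562], [442.20001220703125, 258.0]]
[[0.5205, -0.3576], [0.5392, -0.5183], [0.4335, -0.5243], [0.4149, -0.3658]]
side blue 576 uv 377 416 147 178 P5/50/95 [[0.42, -0.503, 0.04], [0.47, -0.434, 0.055], [0.523, -0.372, 0.058]]
  rect ((475.10382080078125, -438.62548828125), (105.09529113769531, 145.74391174316406), 6.16818904876709)
side red 235 uv 378 401 168 184 P5/50/95 [[0.433, -0.368, 0.014], [0.465, -0.36, 0.029], [0.506, -0.311, 0.041]]
side brown 427 uv 361 402 146 210 P5/50/95 [[0.416, -0.366, 0.002], [0.443, -0.193, 0.027], [0.487, -0.169, 0.048]]
side white 430 uv 373 424 169 214 P5/50/95 [[0.426, -1.587, -0.804], [0.707, -1.381, -0.793], [0.758, -0.316, 0.016]]
```

View pics/crop.png

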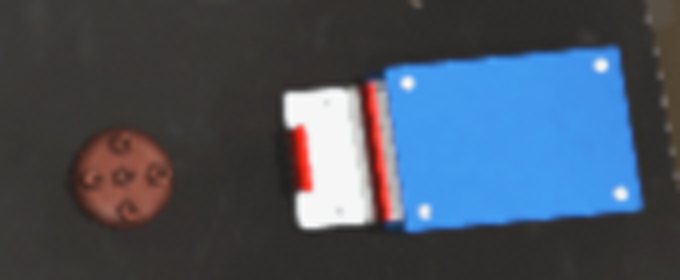

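The crop shows the cap at about (121,177). The lip is a red tab at (302,158) on a white tray floor, the red panel is at (375,152), and the tray is slightly open. Next come lip and cap coordinates in the cabinet frame, and the carton clearance.

Run:
```python
from h import *
a=np.radians(6.6);u=np.array([-np.sin(a),np.cos(a)]);w=np.array([np.cos(a),np.sin(a)]);C=np.array([.476,-.4446])
def uv(P): return np.round([(P[:2]-C)@u,(P[:2]-C)@w],4)
for n in('top','side'):
    f=np.load(f'pics/{n}0.npz');p,d=f['p'],f['d'];h=cv2.cvtColor(p,cv2.COLOR_RGB2HSV);H,S,V=[h[...,i].astype(int) for i in range(3)]
    box=np.zeros(d.shape,bool)
    if n=='top': box[225:262,355:395]=1
    else: box[180:215,358:388]=1
    br=((H<12)|(H>170))&(S>70)&(V<160)&(V>30)&box
    P,_,_=pts(n,d,br);P=P[(P[:,2]>.02)&(P[:,0]<.53)]
    c,r=cv2.minEnclosingCircle(np.percentile(P[:,:2],0,axis=0)[None].astype(np.float32)) if 0 else cv2.minEnclosingCircle((P[:,:2]*1000).astype(np.float32))
    print(n,'cap',np.round(c,1),r,'med',np.median(P,0).round(3),'mid',((np.percentile(P,2,axis=0)+np.percentile(P,98,axis=0))/2).round(4),uv(np.array(c)/1000))
    box[:]=0
    if n=='top': box[205:265,410:430]=1
    else: box[160:190,370:405]=1
    m=((H<8)|(H>172))&(S>150)&(V>100)&box
    P,_,_=pts(n,d,m);T=P[(P[:,1]>-.345)]
    Q=(T[:,:2]-C)@np.stack([u,w],1);print('lip u,w pct',len(T),np.percentile(Q,[0,10,50,90,100],axis=0).round(4).tolist(),np.percentile(T[:,2],[5,50,95]).round(3))
    T=T[T[:,2]>.03];Q=(T[:,:2]-C)@np.stack([u,w],1);print('   top',len(T),Q.mean(0).round(4) if len(T) else '')
    A,_,_=pts(n,d,np.ones(d.shape,bool))
    for y0 in np.arange(-.4,.08,.06):
        B=A[(A[:,1]>y0)&(A[:,1]<y0+.06)&(A[:,2]>.08)&(A[:,2]<.6)&(A[:,0]>.3)]
        print(round(y0,2),(np.percentile(B[:,0],.5).round(3),len(B)) if len(B) else None,end='; ')
    print()
    if n=='top':
        B=A[(A[:,1]>-.14)&(A[:,1]<.1)&(A[:,0]>.39)&(A[:,0]<.5)&(A[:,2]>.004)&(A[:,2]<.05)];print('things left',B.min(0),B.max(0))
        B=A[(A[:,1]>-.45)&(A[:,1]<-.28)&(A[:,0]>.4)&(A[:,0]<.52)];
        m=(S<40)&(V>170);m[:,:412]=0;m[:,436:]=0;m[:210]=0;m[262:]=0
        T,_,_=pts(n,d,m);Q=(T[:,:2]-C)@np.stack([u,w],1);print('floor',np.percentile(Q,[1,50,99],axis=0).round(4).tolist(),np.median(T[:,2]))
```

```text
top cap [ 446.6 -201.1] 31.98712730407715 med [ 0.446 -0.2    0.03 ] mid [ 0.4462 -0.2002  0.0341] [ 0.2453 -0.0012]
lip u,w pct 43 [[0.1284, -0.0167], [0.1298, -0.0138], [0.1316, 0.0014], [0.1325, 0.0155], [0.1329, 0.02]] [0.018 0.035 0.041]
   top 30 [0.1311 0.0016]
-0.4 (np.float64(0.657), 5629); -0.34 (np.float64(0.57), 710); -0.28 (np.float64(0.557), 6265); -0.22 (np.float64(0.555), 5468); -0.16 (np.float64(0.563), 5549); -0.1 (np.float64(0.507), 5305); -0.04 (np.float64(0.501), 4381); 0.02 (np.float64(0.506), 5511); 0.08 (np.float64(0.611), 3352); 
things left [ 0.39018736 -0.1365864   0.00400179] [0.49303449 0.099276   0.01418738]
floor [[0.0857, -0.0425], [0.1069, 0.0024], [0.1316, 0.0459]] 0.010770985529538032
side cap [ 455.1 -240.7] 76.9574203491211 med [ 0.443 -0.194  0.032] mid [ 0.4456 -0.2426  0.0349] [0.2049 0.0027]
lip u,w pct 94 [[0.1209, -0.0194], [0.1274, -0.0127], [0.1309, 0.0014], [0.1337, 0.0153], [0.1372, 0.019]] [0.011 0.027 0.041]
   top 40 [0.1311 0.0004]
-0.4 (np.float64(0.569), 3111); -0.34 (np.float64(0.571), 1355); -0.28 (np.float64(0.559), 4110); -0.22 (np.float64(0.556), 4302); -0.16 (np.float64(0.564), 5113); -0.1 (np.float64(0.51), 4558); -0.04 (np.float64(0.501), 4482); 0.02 (np.float64(0.507), 6821); 0.08 (np.float64(0.613), 5184);
```

```bash
python3 -m inch '[[4,2,-1.3,0.5,-0.07],[4,5,-3.3,1,-0.18],[4,8,-5.3,2,-0.3],[4,11,-7.2,3,-0.42],[4,14,-9.2,4,-0.54],[4,17,-11.2,5,-0.66],[4,20,-13.1,6,-0.77],[4,23,-15.1,7,-0.88],[4,26,-17.1,8,-1.0],[4,29,-19.1,9,-1.12],[4,32,-21,10,-1.23],[4,34.5,-22.7,11.5,-1.33],[4,36.5,-24,12.5,-1.4],[4,37.2,-24.5,13.3,-1.43],[4,37.2,-24.5,13.5,-1.43],[4,37.2,-24.5,13.5,-1.43],[4,37.2,-24.5,13.5,-1.43]]'
cat >> h.py <<'E'
from scipy.spatial.transform import Rotation as Ro
A=np.radians(6.6);U=np.array([-np.sin(A),np.cos(A)]);W=np.array([np.cos(A),np.sin(A)]);C=np.array([.476,-.4446])
def rep():
    s=sense();R=Ro.from_quat(s['tool_rot']).as_matrix();q=np.array(s['ee_pos'])
    print('t',s['clock'],'u,w,z',((q[:2]-C)@U).round(4),((q[:2]-C)@W).round(4),q[2].round(4),'toolx.uw',(R[:2,0]@U).round(4),(R[:2,0]@W).round(4),'tooly.uw',(R[:2,1]@U).round(4),(R[:2,1]@W).round(4),'z',R[:,2].round(4),'F',np.round(s['ft_force'],1),'gw',s['gripper_width'])
E
python3 - <<'E'
from h import *
rep()
p,d=get_image('wrist');cv2.imwrite('pics/w1.png',p[:,:,::-1])
E
```

```text
clock: 1.52
ee_pos: [0.4548, -0.2757, 0.1215]
tool_rot: [0.667, 0.745, -0.0, 0.0]
ft_force: [0.4, 0.1, 0.1]
gripper_width: 0.471
finger_force: 0.0
t 1.5167 u,w,z 0.1702 -0.0016 0.1215 toolx.uw 1.0 0.0051 tooly.uw -0.0051 1.0 z [-4.e-04 -7.e-04 -1.e+00] F [0.4 0.1 0.1] gw 0.47132089664147825
```

View pics/w1.png

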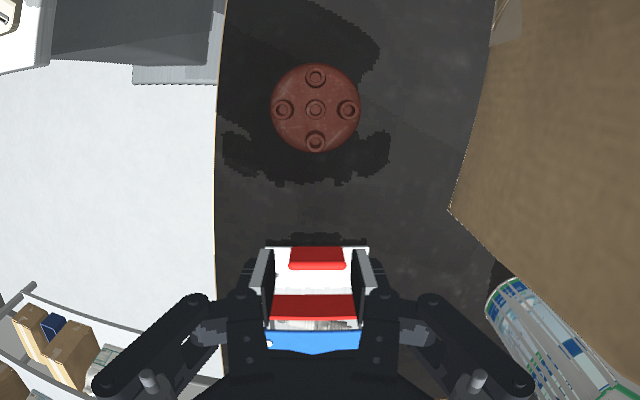

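The wrist view shows the cap centred at (316,108), in line with the finger midline (about 312) and the lip (317,258). I'll descend in the gap, then push.

```bash
python3 -m inch '[[4,0.2,0,1.5,0],[4,0.2,0,3.5,0],[4,0.2,0.1,5.5,0],[4,0.2,0.1,7,0],[4,0.2,0.1,8,0],[4,0.2,0.1,8.6,0],[4,0.2,0.1,8.8,0],[4,0.2,0.1,8.8,0],[4,0.2,0.1,8.8,0]]' && python3 -c "
from h import *
rep()"
```

```text
clock: 2.32
ee_pos: [0.457, -0.2724, 0.0342]
tool_rot: [0.666, 0.746, 0.0, 0.001]
ft_force: [-0.1, -0.2, 0.0]
gripper_width: 0.468
finger_force: 0.0
t 2.3167 u,w,z 0.1733 0.0009 0.0342 toolx.uw 1.0 0.0016 tooly.uw -0.0016 1.0 z [ 1.1e-03 -8.0e-04 -1.0e+00] F [-0.1 -0.2  0. ] gw 0.46784403119057133
```

```bash
python3 -m inch '[[4,0.8,0,0,0],[4,1.6,0,0,0],[4,2.3,0,0,0],[4,2.7,0,0,0],[4,3.0,0,0,0],[4,3.3,0,0,0],[4,3.6,0,0,0],[4,3.9,0,0,0],[4,4.2,0,0,0],[4,4.5,0,0,0],[4,4.9,0,0,0],[4,5.3,0,0,0],[4,5.6,0,0,0],[4,5.6,0,0,0]]' && python3 -c "
from h import *
rep()"
```

```text
clock: 3.48
ee_pos: [0.4502, -0.2154, 0.0333]
tool_rot: [0.665, 0.747, 0.0, -0.0]
ft_force: [0.8, -0.6, 0.2]
gripper_width: 0.472
finger_force: 0.0
t 3.4833 u,w,z 0.2306 0.0007 0.0333 toolx.uw 1.0 0.0003 tooly.uw -0.0003 1.0 z [-1.e-04  2.e-04 -1.e+00] F [ 0.8 -0.6  0.2] gw 0.4716328589733809
```

```bash
python3 -m inch '[[4,0.3,0,0,0],[4,0.6,0,0,0],[4,0.9,0,0,0],[4,1.2,0,0,0],[4,1.5,0,0,0],[4,1.8,0,0,0],[4,2.1,0,0,0],[4,2.4,0,0,0],[4,2.7,0,0,0],[4,3.0,0,0,0],[4,3.3,0,0,0],[4,3.6,0,0,0],[4,3.8,0,0,0],[4,3.9,0,0,0],[4,3.9,0,0,0]]' && python3 -c "
from h import *
rep()
p,d=get_image('wrist');cv2.imwrite('pics/w2.png',p[:,:,::-1])
p,d=get_image('top');h=cv2.cvtColor(p,cv2.COLOR_RGB2HSV);H,S,V=[h[...,i].astype(int) for i in range(3)]
m=((H<12)|(H>170))&(S>70)&(V<160)&(V>30);m[:225]=0;m[262:]=0;m[:,:320]=0;m[:,395:]=0
P,_,_=pts('top',d,m);P=P[(P[:,2]>.02)&(P[:,2]<.05)];q=(P[:,:2]-C)@np.stack([U,W],1);print(len(P),np.percentile(q,[2,50,98],axis=0).round(4))
"
```

```text
clock: 4.73
ee_pos: [0.4458, -0.1772, 0.0333]
tool_rot: [0.666, 0.746, 0.0, 0.0]
ft_force: [-0.1, -0.9, -1.6]
gripper_width: 0.47
finger_force: 0.1
t 4.7333 u,w,z 0.2691 0.0007 0.0333 toolx.uw 1.0 0.0009 tooly.uw -0.0009 1.0 z [ 1.e-04 -0.e+00 -1.e+00] F [-0.1 -0.9 -1.6] gw 0.47044853006152443
205 [[ 0.304  -0.0279]
 [ 0.3183  0.0012]
 [ 0.3334  0.0265]]
```

View pics/w2.png

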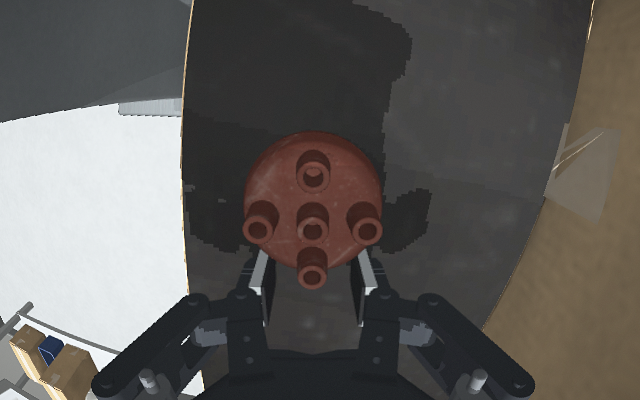

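The cap now sits at u≈0.30 (near edge 0.268), in front of the fingers at (313,200). The lip's fully-out outer face will be at about 0.24. Back off, rise, close, then go above the pocket.

```bash
python3 -m inch '[[4,-0.5,0,0,0],[4,-1.5,0,0,0],[4,-2.5,0,0,0],[4,-3.5,0,-1,0],[4,-3.5,0,-3,0],[4,-3.5,0,-5.5,0],[0,-4.5,0,-7.5,0],[0,-7,0,-8,0],[0,-10,0,-8,0],[0,-13,0,-8,0],[0,-15,0,-8,0],[0,-16.2,0,-8,0],[0,-16.2,0,-8,0],[0,-16.2,0,-8,0],[0,-16.2,0,-8,0]]' && python3 -c "
from h import *
rep()
p,d=get_image('wrist');cv2.imwrite('pics/w3.png',p[:,:,::-1])
p,d=get_image('side');h=cv2.cvtColor(p,cv2.COLOR_RGB2HSV);H,S,V=[h[...,i].astype(int) for i in range(3)]
m=((H<8)|(H>172))&(S>150)&(V>100);m[:160]=0;m[190:]=0;m[:,:370]=0;m[:,405:]=0
P,_,_=pts('side',d,m);q=(P[:,:2]-C)@np.stack([U,W],1);q=q[(q[:,0]>.115)&(P[:,2]>.03)];print(len(q),np.percentile(q,[2,50,98],axis=0).round(4).tolist())
cv2.imwrite('pics/s3.png',cv2.resize(p[100:240,330:470],None,fx=4,fy=4)[:,:,::-1])
"
```

```text
clock: 6.08
ee_pos: [0.4644, -0.3371, 0.1132]
tool_rot: [0.665, 0.747, 0.0, -0.0]
ft_force: [-0.3, 0.7, 0.1]
gripper_width: 0.001
finger_force: 0.0
t 6.0833 u,w,z 0.1082 0.0008 0.1132 toolx.uw 1.0 -0.0002 tooly.uw 0.0002 1.0 z [-1.e-04  8.e-04 -1.e+00] F [-0.3  0.7  0.1] gw 0.0013347210730161394
39 [[0.1277, -0.0165], [0.1304, 0.0004], [0.1343, 0.0192]]
```

View pics/w3.png

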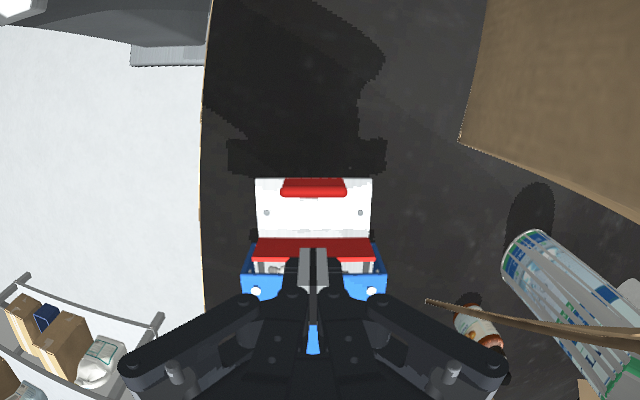

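View pics/s3.png

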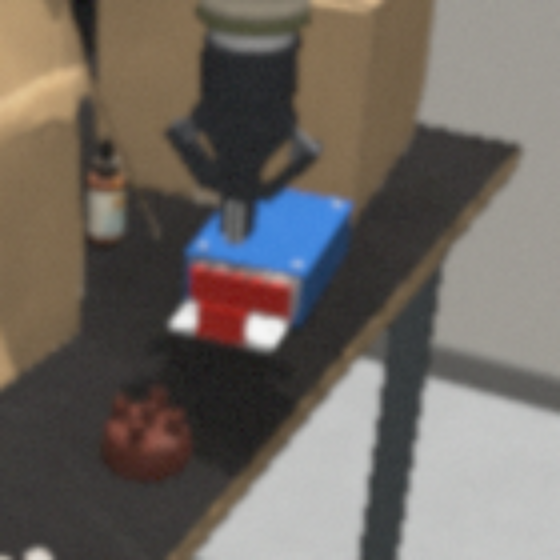

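The fingers are shut and centred over the pocket. The lip is at (313,188) and the floor runs from row 180 to 238 in the wrist view. The cap stands clear in the side crop at (147,440). Descending.

```bash
python3 -m inch '[[0,0,0,1.2,0],[0,0,0,2.4,0],[0,0,0,3.6,0],[0,0,0,4.6,0],[0,0,0,5.4,0],[0,0,0,6,0],[0,0,0,6.5,0],[0,0,0,6.7,0],[0,0,0,6.7,0],[0,0,0,6.7,0]]' && python3 -c "
from h import *
rep()"
```

```text
clock: 7.02
ee_pos: [0.4644, -0.3386, 0.0466]
tool_rot: [0.666, 0.746, 0.0, 0.0]
ft_force: [1.1, -0.6, 1.1]
gripper_width: 0.001
finger_force: 0.0
t 7.0167 u,w,z 0.1066 0.0007 0.0466 toolx.uw 1.0 0.0012 tooly.uw -0.0012 1.0 z [ 4.e-04 -3.e-04 -1.e+00] F [ 1.1 -0.6  1.1] gw 0.0010265908375652428
```

```bash
python3 -m inch '[[0,0.2,0,0,0],[0,0.4,0,0,0],[0,0.6,0,0,0],[0,0.8,0,0,0],[0,1.0,0,0,0],[0,1.2,0,0,0],[0,1.4,0,0,0],[0,1.6,0,0,0],[0,1.8,0,0,0],[0,2.0,0,0,0],[0,2.2,0,0,0],[0,2.4,0,0,0]]' && python3 -c "
from h import *
rep()"
```

```text
clock: 8.02
ee_pos: [0.4616, -0.3145, 0.0465]
tool_rot: [0.666, 0.746, -0.0, 0.0]
ft_force: [0.2, -3.7, 2.0]
gripper_width: -0.0
finger_force: 1.3
t 8.0167 u,w,z 0.1309 0.0006 0.0465 toolx.uw 1.0 0.0012 tooly.uw -0.0012 1.0 z [ 3.e-04 -3.e-04 -1.e+00] F [ 0.2 -3.7  2. ] gw -9.472566622840687e-05
```

```bash
python3 -m inch '[[0,0.3,0,0,0],[0,0.6,0,0,0],[0,0.9,0,0,0],[0,1.2,0,0,0],[0,1.5,0,0,0],[0,1.8,0,0,0],[0,2.1,0,0,0],[0,2.4,0,0,0],[0,2.7,0,0,0],[0,3,0,0,0],[0,3.3,0,0,0],[0,3.6,0,0,0],[0,3.9,0,0,0],[0,4.2,0,0,0],[0,4.5,0,0,0],[0,4.8,0,0,0],[0,5.1,0,0,0],[0,5.4,0,0,0],[0,5.7,0,0,0],[0,6,0,0,0]]' && python3 -c "
from h import *
rep()"
```

```text
clock: 9.68
ee_pos: [0.4546, -0.2547, 0.0463]
tool_rot: [0.666, 0.746, -0.0, 0.0]
ft_force: [1.2, -3.4, 1.7]
gripper_width: -0.004
finger_force: 1.4
t 9.6833 u,w,z 0.1911 0.0005 0.0463 toolx.uw 1.0 0.0011 tooly.uw -0.0011 1.0 z [-0.e+00 -1.e-04 -1.e+00] F [ 1.2 -3.4  1.7] gw -0.004425023565923138
```

```bash
python3 -m inch '[[0,0.3,0,0,0],[0,0.6,0,0,0],[0,0.9,0,0,0],[0,1.2,0,0,0],[0,1.4,0,0,0],[0,1.6,0,0,0],[0,1.8,0,0,0],[0,2.0,0,0,0],[0,2.2,0,0,0],[0,2.4,0,0,0],[0,2.6,0,0,0],[0,2.6,0,0,0]]' && python3 -c "
from h import *
rep()
p,d=get_image('side');cv2.imwrite('pics/s4.png',cv2.resize(p[100:240,330:470],None,fx=4,fy=4)[:,:,::-1])"
```

```text
clock: 10.68
ee_pos: [0.4515, -0.2286, 0.0462]
tool_rot: [0.665, 0.746, -0.0, -0.0]
ft_force: [0.2, -0.4, -0.4]
gripper_width: 0.002
finger_force: 0.4
t 10.6833 u,w,z 0.2174 0.0005 0.0462 toolx.uw 1.0 0.0007 tooly.uw -0.0007 1.0 z [-3.e-04  3.e-04 -1.e+00] F [ 0.2 -0.4 -0.4] gw 0.001980585260871143
```

View pics/s4.png

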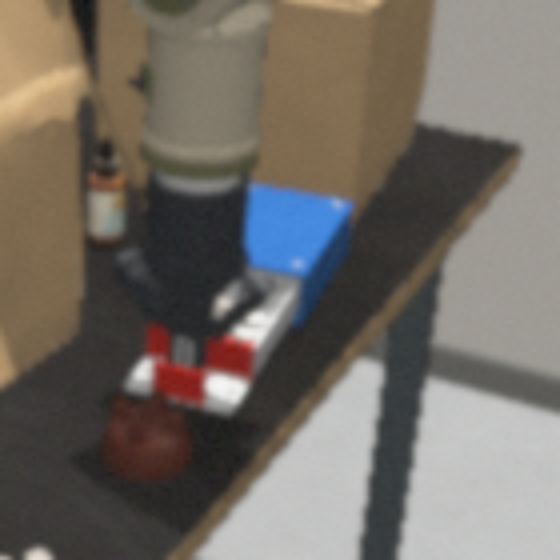

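The tray follows and the plugs are still in it. The lip is at (180,383) and the cap's near side is at about (150,400) in this oblique view, so the calculated gap is about 30 mm. I'll creep to the end stop.

```bash
python3 -m inch '[[0,0.1,0,0,0],[0,0.2,0,0,0],[0,0.3,0,0,0],[0,0.4,0,0,0]]';python3 -m inch '[[0,0.1,0,0,0],[0,0.2,0,0,0]]'; python3 -c "
from h import *
rep()"
```

```text
clock: 11.07
ee_pos: [0.4511, -0.2252, 0.0462]
tool_rot: [0.666, 0.746, -0.0, -0.0]
ft_force: [0.4, -2.1, -0.6]
gripper_width: 0.003
finger_force: 1.3
clock: 11.23
ee_pos: [0.451, -0.2238, 0.0463]
tool_rot: [0.666, 0.746, -0.0, 0.0]
ft_force: [0.9, -8.8, -3.2]
gripper_width: 0.001
finger_force: 4.2
t 11.2333 u,w,z 0.2222 0.0005 0.0463 toolx.uw 1.0 0.0015 tooly.uw -0.0015 1.0 z [ 3.e-04 -1.e-03 -1.e+00] F [ 0.9 -8.8 -3.2] gw 0.0006417921540187385
```

```bash
python3 -m inch '[[0,0.1,0,0,0],[0,0.1,0,0,0]]'; python3 -m inch '[[0,-0.4,0,0,0],[0,-0.9,0,0,0],[0,-1.1,0,0,0],[0,-1.1,0,-1,0],[0,-1.1,0,-2.5,0],[0,-1.1,0,-4.5,0],[0,-1.1,0,-7,0],[0,-1.1,0,-10,0],[0,-1.1,0,-13,0],[0,-5,0,-15,0],[0,-9,0,-16,0],[0,-13,-2,-16,0],[0,-15,-4,-16,0],[0,-16,-5,-16,0],[0,-16,-5,-16,0],[0,-16,-5,-16,0]]'; python3 -c "
from h import *
rep()
p,d=get_image('top');cv2.imwrite('pics/t5.png',cv2.resize(p[190:280,250:520],None,fx=2.9,fy=2.9)[:,:,::-1])
h=cv2.cvtColor(p,cv2.COLOR_RGB2HSV);H,S,V=[h[...,i].astype(int) for i in range(3)]
m=((H<8)|(H>172))&(S>150)&(V>100);m[:205]=0;m[265:]=0;m[:,:370]=0;m[:,440:]=0
P,_,_=pts('top',d,m);q=(P[:,:2]-C)@np.stack([U,W],1);k=(P[:,2]>.03)&(q[:,0]>.2)&(q[:,0]<.26);print('lip',k.sum(),np.percentile(q[k],[2,50,98],axis=0).round(4).tolist())
m=((H<12)|(H>170))&(S>70)&(V<160)&(V>30);m[:225]=0;m[265:]=0;m[:,:320]=0;m[:,380:]=0
P,_,_=pts('top',d,m);q=(P[:,:2]-C)@np.stack([U,W],1);k=(P[:,2]>.01)&(P[:,2]<.06)&(q[:,0]>.25);print('cap',k.sum(),np.percentile(q[k],[1,50,99],axis=0).round(4).tolist())
"
```

```text
clock: 11.4
ee_pos: [0.4509, -0.2238, 0.0464]
tool_rot: [0.666, 0.746, -0.0, 0.001]
ft_force: [2.6, -9.4, -4.4]
gripper_width: 0.003
finger_force: 4.6
clock: 12.73
ee_pos: [0.4192, -0.3868, 0.2068]
tool_rot: [0.666, 0.746, 0.0, -0.0]
ft_force: [0.7, 0.6, -0.3]
gripper_width: -0.0
finger_force: 0.0
t 12.7333 u,w,z 0.0639 -0.0498 0.2068 toolx.uw 1.0 0.0024 tooly.uw -0.0024 1.0 z [ 4.e-04  5.e-04 -1.e+00] F [ 0.7  0.6 -0.3] gw -0.0001751064722982344
lip 30 [[0.2353, -0.0171], [0.2375, 0.0011], [0.2396, 0.0192]]
cap 497 [[0.2714, -0.031], [0.304, -0.0011], [0.3341, 0.031]]
```

View pics/t5.png

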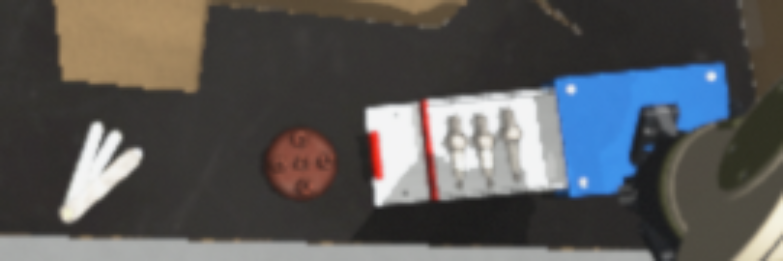

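The tray is fully out: the lip has moved 106 mm to (375,155), against the end stop. The three plugs lie inside it, the cap is upright at (300,163) and about 30 mm clear, and the hand is high above the cabinet.

```bash
python3 -c "
from workcell import *
print(sign_off())"
```

```text
the job is handed in; nothing more can be done
None
```

The cap is pushed about 30 mm clear of the tray, the tray is drawn fully out to its end stop with all three plugs still in it, the hand is clear, and the job is handed in.

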